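# Clamp the part in the drilling fixture

## Task

Get the aluminium block clamped for drilling: with the back of a finger, push the yellow clamp strap round until it is fully over the block against its stop, and only then push the red cam lever all the way down and let go. Nothing is picked up: the block stays in its nest, and everything else on the bench is left where it is.

Things in the scene. Friction and masses are not known exactly. Their poses are not given: they have to be found in the camera images.
- fixture: dark steel fixture plate bolted to the bench, 200 (x) x 270 (y) x 16 mm; origin on the bench, under the centre of the block's nest (the plate reaches from y -100 to +170 mm in its own frame); z up. Its pivot post stands at y +85 mm. Four low blue rails, tops 28 mm above the bench, hold the block. A thin steel stop pin (top 66 mm) stands on the near (-x) side of the strap's closed place
- part_seat (a point): on the plate's top (16 mm above the bench) at the centre of the nest, where the underside of the block sits
- workpiece: loose aluminium block 80 (x) x 50 (y) x 30 mm, 0.2 to 0.45 kg, sitting in the nest; origin: centre of its underside; its top is 46 mm above the bench
- strap_pivot (a point): on the vertical hinge axis of the yellow strap, half-way up the strap (66 mm above the bench)
- strap_tip (a point): centre of the strap's end face, half-way up (66 mm above the bench), 104 mm from the hinge axis. The strap is a bar 26 mm wide and 20 mm tall (56 to 76 mm above the bench) from the hinge to this point; an 18 mm screw head over the pad stands up to 83 mm above the bench
- strap (a joint): strap angle, rad: 0 = closed, over the block against its stop, the strap pointing along the fixture's -y; grows counter-clockwise from above (it then swings towards the fixture's +x side), to 1.7. It stays where it is left (friction 0.12 N m)
- pad: black rubber pad, 20 mm across, under the strap 85 mm from the hinge axis; origin: centre of its underside, about 6 mm over the block's top when the lever is up; the cam drives it down on the block and a spring in it gives about 10 N when the lever is fully down
- lever_pivot (a point): on the horizontal axis of the cam lever, over the strap's hinge axis, 92 mm above the bench; the lever is carried round by the strap
- lever_end (a point): end of the red lever, 115 mm from lever_pivot; the red paddle is the last 65 mm, 28 mm wide and 14 mm thick
- lever (a joint): cam lever angle, rad: 0 = up, pointing away from the strap's tip and 55 degrees above level; grows as it is pushed down towards that side, 0.90 = fully down, about level (3 degrees above). It stays where it is left (friction 0.22 N m)
- bushing: loose brass bushing, 28 mm across, 22 mm tall, standing on the near side of the fixture plate; origin: underside centre
- screwdriver: loose screwdriver with orange handle lying beside the fixture; bystander
- wrench: loose steel wrench lying beside the fixture; bystander
- tape: loose yellow and black tape measure 65 x 35 x 62 mm standing on the bench; bystander
- oil: loose green oil bottle 60 mm across, 160 mm tall; bystander
- tray: loose red plastic tray 160 x 110 x 60 mm; bystander
- drill: loose yellow and black cordless drill, 220 mm tall, standing on its battery; bystander
There are look-alikes about, which are no part of the job. Of the things like the workpiece, leave any that is blue; of the rest the larger one is meant.

How it is judged:
By the outcome, as a careful person would: the job done as asked, in the order asked, and still so for the second after the job is handed in, with the robot touching nothing.
It also fails if it takes over 43 s, if anything falls off the work surface, if the arm or the gripper's body presses on something with over 40 N, if the wrist force passes 120 N, or if a joint passes its speed limit or range.

## Robot

A 6-joint arm with a two-finger parallel gripper is mounted at the origin on the work surface. World frame = base frame: x ahead of the robot, y to its left, z up, the work surface at z = 0. Lengths are in m, angles in degrees, forces in N, time in s.
With the tool pointing down it reaches from about 0.275 to 1 m from the base axis. Payload 8.4 kg.
Tool frame: the origin (TCP) lies midway between the tips of the shut fingers; the grasp point (between the pads) lies 19 mm behind it; z points along the fingers, y is the line along which they close (so a half turn about z gives the same grasp; the last joint's range is limited). The gripper opens to 85 mm and grips with 20 to 120 N. Pads are 22 mm wide; open, the fingers measure 114 mm over their backs; the gripper's body (76 mm by 85 mm) begins 54 mm behind the grasp point. The pads swing forward as they close: fully open they stand 13 mm farther back than shut.
Start: joints at [71.769, 20.225, 93.587, -0, 66.188, -0.138], TCP at [0.194, 0.594, 0.231] pointing down, gripper open.
Joint ranges: [-150.9, 150.9], [-52.94, 120.26], [3.33, 152.33], [-74.26, 254.26], [0, 154.13], [-172.89, 172.89]. Speed limits (degrees/s): [127.2, 127.2, 159.86, 180, 180, 180].

## Interface

Orientations are given as a 3x3 rotation matrix whose columns are the frame's x, y, z axes.
In Python, from rig import status, camera, camera_params, manip gives the robot as it stands.
- The arm moves only by the tool apply_moves, never from a script. Its argument "deltas" is a list of rows, each a list of 4 numbers: the shift along the world's x, y, z in m, then the turn about the world's z in rad. In form: [[tx, ty, tz, roll], ...]. A call has exactly 8 rows; each row is the pose to reach, as a shift and turn from the pose commanded when the call began; what a row does not reach only later rows make up. A row lasts 1/12 s, in which the tool goes at most 41.7 mm and 7.16 degrees, less where a joint would pass 70% of its speed; a pose out of reach is approached as far as the arm can. A call with a gripper value outside its range is refused whole. "jaw" is the gripper's target within -1 to 1 (shut at 1, half-way at 0, fully open at -1), set as the call begins (left out, the last holds). The fingers move at their own pace and stop on an object; "grip_force" is the grip in N (left out, the last holds). Time passes only in rows, so rows that repeat a pose let the fingers close, or fill a call up. It gives the time, the measured TCP pose, the force, the opening and the grip force at its end, in the units of the state.
- status.sense(): the state, without advancing time (a new reading comes with each control period).
- camera(name): name is "scene" or "top" or "wrist"; returns (picture, depth): 480x640x3 uint8, blue, green, red; 480x640 float32, m along the optical axis (not along the pixel's ray), 0 where there is no reading.
- camera_params(name): a dict with "intrinsics" (3x3 intrinsics, pixels), "origin" and "rotation" of the camera in the world. Camera axes: x right, y up, looking along -z (the intrinsics and any distortion apply to the point x, -y, -z); pixel columns grow to the right and rows downward; lengths in m; the calibration is good to about 2 mm. A picture is of the moment at which its call begins: read the wrist's pose just before it. camera_params takes no time and is no camera call; for the wrist camera it gives the pose at the moment of the call.
- manip.finish_job(): hands the job in; it is judged then, once.
The state is a dict: "t": time; "joint_pos": joint angles; "joint_vel": joint speeds; "tau": joint torques, N m; "ee_pos": TCP position; "ee_rot": TCP orientation; "force": force on the tool from outside, world axes, zero at the start; "wrist_torque": the same for the moment, N m; "opening": finger opening in m; "grasp_force": force on a finger pad.
Only numpy, scipy, OpenCV 4.12 (cv2) and the standard library are available. Lean on these libraries where they do the work, as an engineer would, in place of code of your own. Each camera call takes 0.05 s, during which the arm holds its last target. There are 200 camera calls.

## Working session

There is one attempt and no reset: what is moved stays moved. The work goes in short steps, Python scripts to look and compute and a tool call to move; the robot and the scene stay as the last step left them, time stands still between calls to the robot, and variables do not carry over. Pictures are saved under pics/ and viewed, at most 10 in all, crops included, and the job is handed in when it is done.

Besides the shell and the picture viewer there is one more tool, called after "Call:" in YAML: its name, and indented under it one key for each argument. apply_moves: Moves the arm, as the interface text tells. Its arguments: {"type":"object","properties":{"deltas":{"type":"array"},"jaw":{"type":"number"},"grip_force":{"type":"number"}},"required":["deltas"]}

```bash
mkdir -p pics; cat > h.py <<'E'
import numpy as np, cv2
from rig import status, camera, camera_params, manip
def shot(n,f):
    p=camera_params(n); im,d=camera(n); cv2.imwrite('pics/'+f+'.png',im); np.savez('pics/'+f+'.npz',im=im,d=d,K=p['intrinsics'],o=p['origin'],R=p['rotation']); return im,d,p
def load(f):
    z=np.load('pics/'+f+'.npz'); return z
def cloud(z):
    d=z['d'];K=z['K'];v,u=np.mgrid[:480,:640]
    c=np.stack([(u-K[0,2])/K[0,0]*d,-(v-K[1,2])/K[1,1]*d,-d],-1)
    return c@z['R'].T+z['o']
E
python3 - <<'E'
from h import *
a=shot('top','top0');b=shot('scene','scene0')
for p in (a,b): print(p[2])
print(status.sense())
E
```

```text
{'intrinsics': array([[524.09008972,   0.        , 322.9231186 ],
       [  0.        , 524.09008972, 243.69618579],
       [  0.        ,   0.        ,   1.        ]]), 'origin': array([ 0.27582388, -0.01175993,  1.34170437]), 'rotation': array([[ 4.91578552e-04,  9.78228440e-01, -2.07530424e-01],
       [-9.99999641e-01,  6.24254376e-04,  5.73819522e-04],
       [ 6.90878351e-04,  2.07530067e-01,  9.78228396e-01]])}
{'intrinsics': array([[434.11371976,   0.        , 327.80520043],
       [  0.        , 434.11371976, 240.71452117],
       [  0.        ,   0.        ,   1.        ]]), 'origin': array([ 1.27970531, -0.63002085,  1.05844403]), 'rotation': array([[ 0.65676368, -0.510724  ,  0.55481751],
       [ 0.75385683,  0.4632089 , -0.46598003],
       [-0.01900922,  0.72429173,  0.68923156]])}
{'t': 0.1, 'joint_pos': array([ 7.17690277e+01,  2.02594841e+01,  9.36243346e+01,  1.10992775e-03,
        6.61891461e+01, -1.34620311e-01]), 'joint_vel': array([-0.07013279, -0.06182863, -0.18723158, -0.05421174, -0.07490812,
        0.00826259]), 'tau': array([-6.98411768e-04, -6.06355262e+01, -3.42817318e+01, -3.76229241e-05,
        3.99071228e-03,  1.77202014e-05]), 'ee_pos': array([0.19396447, 0.5936873 , 0.23062982]), 'ee_rot': array([[-9.50533073e-01,  3.10623090e-01, -4.15238354e-04],
       [ 3.10623367e-01,  9.50532311e-01, -1.20400695e-03],
       [ 2.07051133e-05, -1.27343116e-03, -9.99999189e-01]]), 'force': array([-0.60395128, -0.20389054, -0.23959088]), 'wrist_torque': array([-0.00477812,  0.03687832, -0.03113784]), 'grasp_force': 0.0, 'opening': 0.0854459710043057}
```

View pics/top0.png

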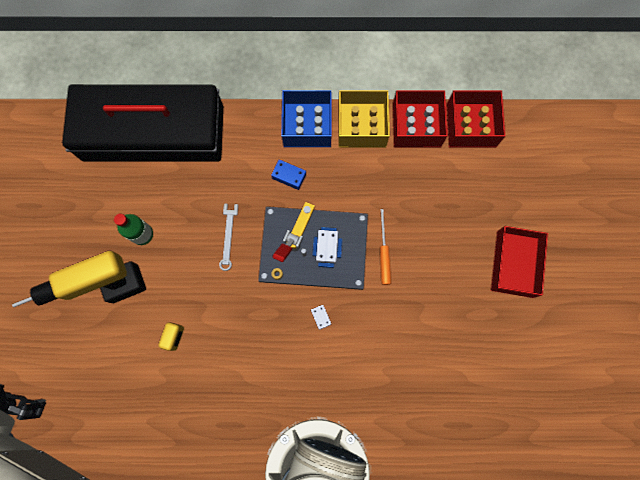

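View pics/scene0.png

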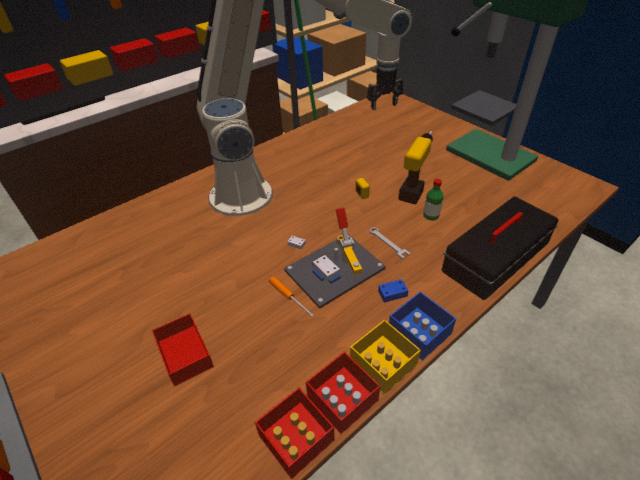

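The top view shows the fixture at (314,248), with its aluminium block at (327,246). The strap runs from its pivot near (292,240) to its tip near (308,207), the red paddle is at (283,252) and the bushing at (277,273).

Candidates for the workpiece are the blue block at (289,174), which is excluded by colour, the small silver one at (320,317), and the large silver one in the nest at (327,246). I choose the one in the nest. Next I'll take a close crop and measure.

```bash
python3 - <<'E'
from h import *
z=load('top0');P=cloud(z);im=z['im']
cv2.imwrite('pics/crop.png',cv2.resize(im[190:335,220:420],None,fx=4,fy=4,interpolation=cv2.INTER_CUBIC))
hsv=cv2.cvtColor(im,cv2.COLOR_BGR2HSV).astype(int);H,S,V=[hsv[...,i] for i in range(3)]
roi=np.zeros(H.shape,bool);roi[195:290,255:400]=1
def rep(n,m):
    q=P[m]; print(n,m.sum(),'med',np.median(q,0).round(4),'min',np.percentile(q,2,0).round(3),'max',np.percentile(q,98,0).round(3))
    return q
y=rep('strap',roi&(H>18)&(H<32)&(S>150)&(V>120)&(P[...,2]>.05))
r=rep('lever',roi&((H<6)|(H>174))&(S>150)&(P[...,2]>.05))
w=rep('wp',roi&(S<50)&(V>150)&(P[...,2]>.036)&(P[...,2]<.056))
b=rep('bushing',roi&(H>15)&(H<32)&(S>100)&(P[...,2]<.05)&(np.mgrid[:480,:640][0]>262))
pl=roi&(P[...,2]>.010)&(P[...,2]<.022)
for n,m in(('plate',pl),):
    q=P[m][:,:2].astype(np.float32); print(n,cv2.minAreaRect(q),m.sum())
print('wp rect',cv2.minAreaRect(w[:,:2].astype(np.float32)))
t=y[(y[:,2]>.07)&(y[:,2]<.082)];print('strap rect',cv2.minAreaRect(t[:,:2].astype(np.float32)),cv2.boxPoints(cv2.minAreaRect(t[:,:2].astype(np.float32))))
c=r.mean(0);u,s,vt=np.linalg.svd(r-c);print('lever',c,vt[0],r[np.argsort(r[:,2])][[0,-1]])
# plate corner rays: screws -> plane z=.018
def ray(u,v,h):
    K=z['K'];d=z['R']@np.array([(u-K[0,2])/K[0,0],-(v-K[1,2])/K[1,1],-1]);return z['o']+d*(h-z['o'][2])/d[2]
for uv in((265,207),(368,213),(365,289),(260,281)): print(uv,ray(*uv,.016).round(3))
E
```

```text
strap 327 med [0.5994 0.0418 0.0759] min [0.538 0.015 0.066] max [0.647 0.064 0.081]
lever 205 med [0.5042 0.0811 0.1729] min [0.484 0.064 0.14 ] max [0.528 0.098 0.189]
wp 568 med [ 0.5464 -0.0203  0.0462] min [ 0.509 -0.046  0.04 ] max [0.584 0.002 0.052]
bushing 135 med [0.4769 0.0964 0.0326] min [ 0.46  -0.173  0.016] max [0.501 0.115 0.042]
plate ((0.5497094392776489, -0.01745833456516266), (0.3380073010921478, 0.2111770659685135), 88.40821838378906) 6132
wp rect ((0.5467188358306885, -0.021630510687828064), (0.04881484434008598, 0.07953958213329315), 85.96842956542969)
strap rect ((0.5938897132873535, 0.04455320164561272), (0.025410721078515053, 0.11931944638490677), 66.50203704833984) [[0.53411144 0.05668875]
 [0.64353627 0.00911413]
 [0.653668   0.03241765]
 [0.54424316 0.07999227]]
lever [0.50486969 0.0811619  0.16826326] [-0.59439558  0.29529504  0.7479938 ] [[0.51883523 0.06243616 0.13603492]
 [0.49634069 0.09466562 0.19096932]]
(265, 207) [0.655 0.14  0.016]
(368, 213) [ 0.639 -0.131  0.016]
(365, 289) [ 0.44  -0.119  0.016]
(260, 281) [0.46  0.148 0.016]
```

View pics/crop.png

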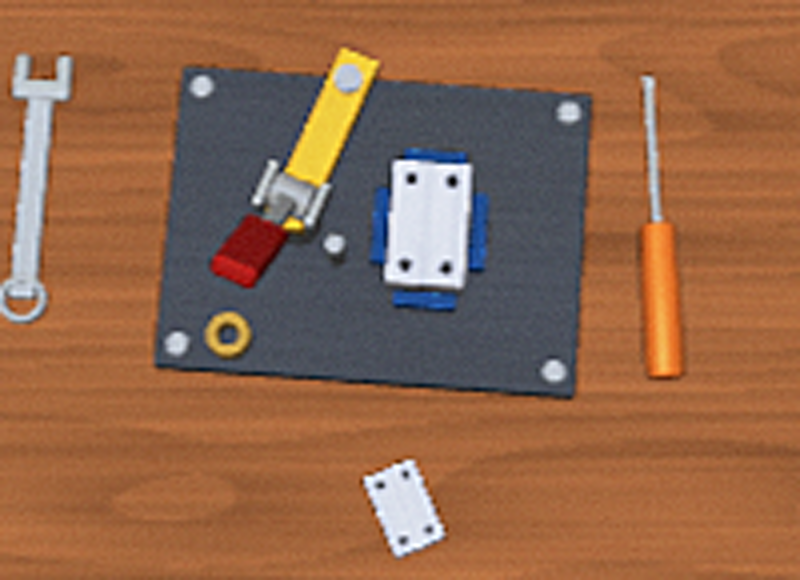

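Measurements agree with the given sizes:
- **Block:** about 80×49 mm, with its top at 46 mm.
- **Strap:** 25 mm wide. Stepping 104 mm back from the tip gives the pivot at (0.5525, 0.0625).
- **Angles:** fixture yaw is about -3.8°, and the strap is about 70° open.

Approaching now with the jaw shut.

Call:
apply_moves:
  deltas:
    - [0.026,-0.03,0,-0.02]
    - [0.052,-0.06,0,-0.04]
    - [0.078,-0.09,0,-0.06]
    - [0.104,-0.12,0,-0.08]
    - [0.13,-0.15,0,-0.094]
    - [0.156,-0.18,0,-0.094]
    - [0.182,-0.21,0,-0.094]
    - [0.208,-0.24,0,-0.094]
  jaw: 1
  grip_force: 40

```text
t: 0.77
ee_pos: [0.4029, 0.3523, 0.2311]
ee_rot: [[-0.917, 0.398, -0.0], [0.398, 0.917, -0.0], [0.0, -0.0, -1.0]]
force: [0.6, 0.7, -0.3]
opening: 0.0001
grasp_force: 0.0
```

Call:
apply_moves:
  deltas:
    - [0.026,-0.03,0,0]
    - [0.052,-0.06,0,0]
    - [0.078,-0.09,0,0]
    - [0.104,-0.12,0,0]
    - [0.13,-0.15,0,0]
    - [0.156,-0.18,0,0]
    - [0.182,-0.21,0,0]
    - [0.208,-0.24,0,0]

```text
t: 1.43
ee_pos: [0.6109, 0.1122, 0.231]
ee_rot: [[-0.917, 0.399, -0.001], [0.399, 0.917, -0.0], [0.0, -0.0, -1.0]]
force: [0.2, 0.7, 0.5]
opening: -0.0001
grasp_force: 0.0
```

Call:
apply_moves:
  deltas:
    - [0.021,-0.019,0,0]
    - [0.042,-0.039,0,0]
    - [0.042,-0.039,-0.04,0]
    - [0.042,-0.039,-0.08,0]
    - [0.042,-0.039,-0.12,0]
    - [0.042,-0.039,-0.15,0]
    - [0.042,-0.039,-0.172,0]
    - [0.042,-0.039,-0.172,0]

```text
t: 2.1
ee_pos: [0.6482, 0.0746, 0.0537]
ee_rot: [[-0.917, 0.399, -0.009], [0.399, 0.917, -0.001], [0.008, -0.004, -1.0]]
force: [-1.4, 0.2, -0.5]
opening: 0.0001
grasp_force: 0.0
```

```bash
python3 - <<'E'
from h import *
piv=np.array([.5525,.0625]);s=status.sense();p0=s['ee_pos'][:2];print(s['ee_pos'],s['force'])
for th in list(range(70,-1,-10))+[-2]:
    f=np.radians(th-93.8);q=piv+.088*np.array([np.cos(f),np.sin(f)])+.0275*np.array([-np.sin(f),np.cos(f)])
    print(th,q.round(4),(q-p0).round(4))
im,d,p=shot('scene','sc1');cv2.imwrite('pics/sc1c.png',cv2.resize(im[180:320,260:460],None,fx=4,fy=4))
E
```

```text
[0.64820701 0.07455937 0.05373889] [-1.39145076  0.18763672 -0.49074562]
70 [0.6441 0.0521] [-0.0041 -0.0224]
60 [0.6409 0.0364] [-0.0073 -0.0382]
50 [0.635  0.0214] [-0.0132 -0.0531]
40 [0.6267 0.0077] [-0.0215 -0.0668]
30 [ 0.616  -0.0043] [-0.0322 -0.0789]
20 [ 0.6035 -0.0143] [-0.0447 -0.0889]
10 [ 0.5893 -0.022 ] [-0.0589 -0.0966]
0 [ 0.5741 -0.0271] [-0.0741 -0.1017]
-2 [ 0.571  -0.0278] [-0.0772 -0.1024]
```

View pics/sc1c.png

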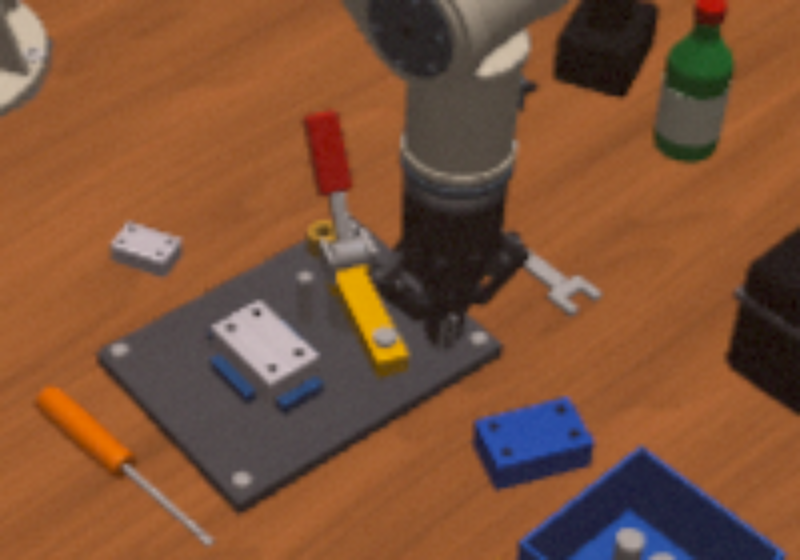

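The scene view shows the shut finger beside the strap tip, on the side away from the block, and clear of everything. Starting the push along the arc.

Call:
apply_moves:
  deltas:
    - [-0.009,-0.021,0,0]
    - [-0.01,-0.029,0,-0.087]
    - [-0.012,-0.037,0,-0.174]
    - [-0.015,-0.0445,0,-0.261]
    - [-0.018,-0.052,0,-0.349]
    - [-0.022,-0.0585,0,-0.436]
    - [-0.026,-0.065,0,-0.523]
    - [-0.031,-0.071,0,-0.61]

```text
t: 2.82
ee_pos: [0.6234, 0.0038, 0.062]
ee_rot: [[-0.52, 0.854, 0.005], [0.854, 0.52, 0.0], [-0.003, 0.004, -1.0]]
force: [2.7, -0.1, -0.6]
opening: 0.0001
grasp_force: 1.1
```

Call:
apply_moves:
  deltas:
    - [-0.006,-0.006,0,-0.087]
    - [-0.012,-0.0115,0,-0.174]
    - [-0.0185,-0.016,0,-0.261]
    - [-0.0255,-0.0205,0,-0.349]
    - [-0.033,-0.024,0,-0.436]
    - [-0.038,-0.026,0,-0.5]
    - [-0.042,-0.0275,0,-0.55]
    - [-0.045,-0.028,0,-0.58]

```text
t: 3.48
ee_pos: [0.5781, -0.0244, 0.062]
ee_rot: [[0.032, 0.999, 0.005], [0.999, -0.032, -0.001], [-0.0, 0.005, -1.0]]
force: [1.6, -1.0, -1.1]
opening: -0.0002
grasp_force: 0.9
```

Call:
apply_moves:
  deltas:
    - [-0.0015,-0.0005,0,-0.015]
    - [-0.003,-0.001,0,-0.03]
    - [-0.0045,-0.001,0,-0.03]
    - [-0.006,-0.001,0,-0.03]
    - [-0.007,-0.001,0,-0.03]
    - [-0.007,-0.001,0,-0.03]
    - [-0.007,-0.001,0,-0.03]
    - [-0.007,-0.001,0,-0.03]

```text
t: 4.15
ee_pos: [0.5739, -0.025, 0.0612]
ee_rot: [[0.058, 0.998, 0.009], [0.998, -0.058, -0.0], [0.0, 0.009, -1.0]]
force: [10.7, -1.0, -0.9]
opening: 0.0001
grasp_force: 5.6
```

Force jumped to 10.7 N at x=0.574, right where the closed position was predicted, so the strap is against its stop. I'll press a little more, back off, lift and check.

Call:
apply_moves:
  deltas:
    - [-0.002,0,0,0]
    - [-0.003,0,0,0]
    - [-0.003,0,0,0]
    - [0.01,0,0,0]
    - [0.03,0,0,0]
    - [0.04,0,0.03,0]
    - [0.04,0,0.07,0]
    - [0.04,0,0.11,0]

```text
t: 4.82
ee_pos: [0.6085, -0.0247, 0.1698]
ee_rot: [[0.058, 0.998, -0.003], [0.998, -0.058, 0.0], [0.0, -0.003, -1.0]]
force: [-0.1, -0.3, 0.2]
opening: -0.0002
grasp_force: 0.0
```

Call:
apply_moves:
  deltas:
    - [0.02,-0.02,0.04,0]
    - [0.04,-0.04,0.08,0]
    - [0.05,-0.07,0.1,0]
    - [0.05,-0.1,0.1,0]
    - [0.05,-0.13,0.1,0]
    - [0.05,-0.15,0.1,0]
    - [0.05,-0.15,0.1,0]
    - [0.05,-0.15,0.1,0]

```text
t: 5.48
ee_pos: [0.6587, -0.1756, 0.2692]
ee_rot: [[0.06, 0.998, -0.001], [0.998, -0.06, 0.001], [0.0, -0.001, -1.0]]
force: [-0.6, 1.0, 0.2]
opening: 0.0001
grasp_force: 0.0
```

```bash
python3 - <<'E'
from h import *
im,d,p=shot('top','top1');z=load('top1');P=cloud(z)
cv2.imwrite('pics/crop1.png',cv2.resize(im[190:335,220:420],None,fx=4,fy=4,interpolation=cv2.INTER_CUBIC))
hsv=cv2.cvtColor(im,cv2.COLOR_BGR2HSV).astype(int);H,S,V=[hsv[...,i] for i in range(3)]
roi=np.zeros(H.shape,bool);roi[195:290,240:400]=1
y=P[roi&(H>18)&(H<32)&(S>150)&(V>110)&(P[...,2]>.068)&(P[...,2]<.083)]
b=cv2.boxPoints(cv2.minAreaRect(y[:,:2].astype(np.float32)));print(len(y),b.round(4))
r=P[roi&((H<6)|(H>174))&(S>150)&(P[...,2]>.05)];print('lever',len(r),np.median(r,0),r.min(0),r.max(0))
print(status.sense()['ee_pos'])
E
```

```text
324 [[ 0.5324 -0.0396]
 [ 0.5581 -0.0415]
 [ 0.5669  0.0778]
 [ 0.5413  0.0797]]
lever 264 [0.55516285 0.11165417 0.16600038] [ 0.27582388 -0.03276857  0.05042106] [0.57125763 0.13487985 1.34170437]
[ 0.65875122 -0.17456645  0.26916682]
```

View pics/crop1.png

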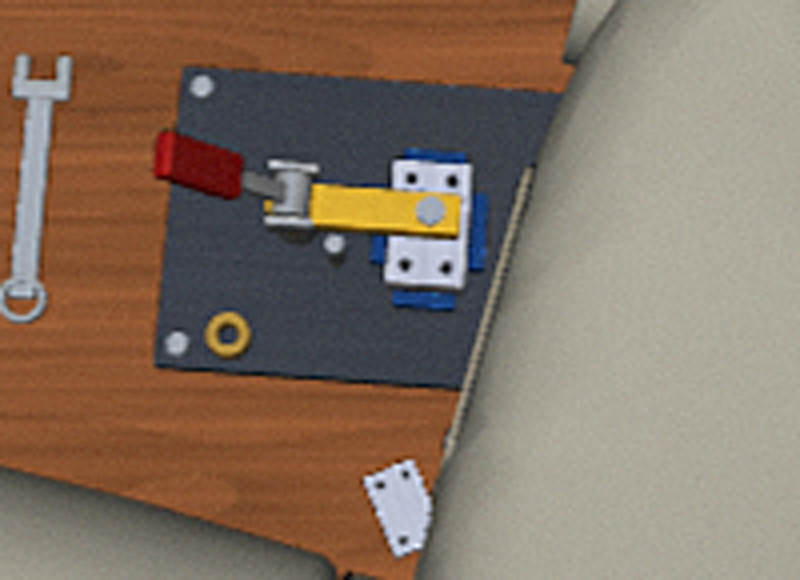

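The top view shows the strap over the block and touching the stop pin at crop (335,243). It points at -94.3°, so it is fully closed. The lever at crop (200,162) points along +y and is still up. Moving to above the hinge, on the inner side of the lever.

Call:
apply_moves:
  deltas:
    - [-0.015,0.035,0,0]
    - [-0.03,0.07,0,0]
    - [-0.045,0.105,0,0]
    - [-0.06,0.14,0,0]
    - [-0.075,0.175,0,0]
    - [-0.09,0.21,0,0]
    - [-0.105,0.24,0,0]
    - [-0.105,0.248,0,0]

```text
t: 6.2
ee_pos: [0.5507, 0.078, 0.2694]
ee_rot: [[0.055, 0.998, -0.002], [0.998, -0.055, 0.002], [0.002, -0.002, -1.0]]
force: [0.1, -0.8, -1.1]
opening: -0.0001
grasp_force: 0.0
```

Call:
apply_moves:
  deltas:
    - [0,0,-0.02,0]
    - [0,0,-0.04,0]
    - [0,0,-0.06,0]
    - [0,0,-0.075,0]
    - [0,0,-0.084,0]
    - [0,0,-0.084,0]
    - [0,0,-0.084,0]
    - [0,0,-0.084,0]

```text
t: 6.87
ee_pos: [0.5547, 0.0734, 0.1863]
ee_rot: [[0.059, 0.998, 0.001], [0.998, -0.059, 0.0], [0.0, 0.001, -1.0]]
force: [1.3, 0.6, 0.4]
opening: 0.0001
grasp_force: 0.0
```

Call:
apply_moves:
  deltas:
    - [0.001,0.014,-0.017,0]
    - [0.001,0.021,-0.02,0]
    - [0.002,0.027,-0.024,0]
    - [0.002,0.033,-0.029,0]
    - [0.003,0.039,-0.034,0]
    - [0.003,0.044,-0.04,0]
    - [0.003,0.048,-0.045,0]
    - [0.004,0.052,-0.052,0]

```text
t: 7.53
ee_pos: [0.5586, 0.1257, 0.1333]
ee_rot: [[0.059, 0.998, 0.001], [0.998, -0.059, 0.0], [0.0, 0.001, -1.0]]
force: [-1.2, -0.4, 2.3]
opening: 0.0
grasp_force: 1.2
```

Call:
apply_moves:
  deltas:
    - [0,0.002,-0.003,0]
    - [0,0.003,-0.006,0]
    - [0,0.005,-0.01,0]
    - [0,0.006,-0.013,0]
    - [0,0.007,-0.017,0]
    - [0,0.008,-0.02,0]
    - [0,0.009,-0.024,0]
    - [0,0.009,-0.027,0]

```text
t: 8.2
ee_pos: [0.5582, 0.1343, 0.106]
ee_rot: [[0.059, 0.998, 0.0], [0.998, -0.059, 0.0], [0.0, 0.0, -1.0]]
force: [1.2, 1.7, 2.2]
opening: -0.0001
grasp_force: 1.5
```

Call:
apply_moves:
  deltas:
    - [0,0,-0.001,0]
    - [0,0,-0.002,0]
    - [0,0,-0.003,0]
    - [0,0,-0.004,0]
    - [0,0,-0.005,0]
    - [0,0,-0.005,0]
    - [0,0,-0.005,0]
    - [0,0,-0.005,0]

```text
t: 8.87
ee_pos: [0.5583, 0.1344, 0.1031]
ee_rot: [[0.059, 0.998, 0.001], [0.998, -0.059, 0.001], [0.001, 0.001, -1.0]]
force: [-5.4, 0.6, 20.4]
opening: -0.0005
grasp_force: 10.5
```

The force rose to 20 N at z=0.103, the height predicted for fully down. One small extra press, then straight up and clear.

Call:
apply_moves:
  deltas:
    - [0,0,-0.001,0]
    - [0,0,-0.001,0]
    - [0,0,0.005,0]
    - [0,0,0.03,0]
    - [0,0,0.06,0]
    - [0,0,0.1,0]
    - [0,0,0.14,0]
    - [0,0,0.17,0]

```text
t: 9.53
ee_pos: [0.5579, 0.1338, 0.2741]
ee_rot: [[0.059, 0.998, 0.001], [0.998, -0.059, -0.0], [-0.0, 0.001, -1.0]]
force: [1.4, 0.0, 0.5]
opening: -0.0001
grasp_force: 0.0
```

Call:
apply_moves:
  deltas:
    - [0,-0.04,0,0]
    - [0,-0.08,0,0]
    - [0,-0.12,0,0]
    - [0,-0.16,0,0]
    - [0,-0.2,0,0]
    - [0,-0.24,0,0]
    - [0,-0.28,0,0]
    - [0,-0.3,0,0]

```text
t: 10.2
ee_pos: [0.5569, -0.1699, 0.2708]
ee_rot: [[0.061, 0.998, -0.002], [0.998, -0.061, -0.001], [-0.001, -0.001, -1.0]]
force: [-0.0, 0.3, -0.4]
opening: 0.0001
grasp_force: 0.0
```

```bash
python3 - <<'E'
from h import *
im,d,p=shot('top','top2');z=load('top2');P=cloud(z)
im2,_,_=shot('scene','sc2')
a=cv2.resize(im[190:335,220:420],(400,290));b=cv2.resize(im2[180:325,260:460],(400,290));cv2.imwrite('pics/crop2.png',np.hstack([a,b]))
hsv=cv2.cvtColor(im,cv2.COLOR_BGR2HSV).astype(int);H,S,V=[hsv[...,i] for i in range(3)]
roi=np.zeros(H.shape,bool);roi[195:290,220:350]=1
y=P[roi&(H>18)&(H<32)&(S>150)&(V>110)&(P[...,2]>.068)&(P[...,2]<.083)]
print(len(y),cv2.boxPoints(cv2.minAreaRect(y[:,:2].astype(np.float32))).round(4))
r=P[roi&((H<6)|(H>174))&(S>150)&(P[...,2]>.05)&(P[...,2]<.3)&(P[...,1]>.08)];print('lever',len(r),np.median(r,0),r.min(0),r.max(0),np.polyfit(r[:,1],r[:,2],1))
print(status.sense()['ee_pos'])
E
```

```text
375 [[ 0.5308 -0.0393]
 [ 0.5574 -0.0419]
 [ 0.5665  0.0496]
 [ 0.5399  0.0522]]
lever 300 [0.55777917 0.14271822 0.10371196] [0.54347467 0.11204727 0.09153924] [0.57342485 0.17604557 0.11332291] [0.0748062 0.092849 ]
[ 0.55710813 -0.16916248  0.27064555]
```

View pics/crop2.png

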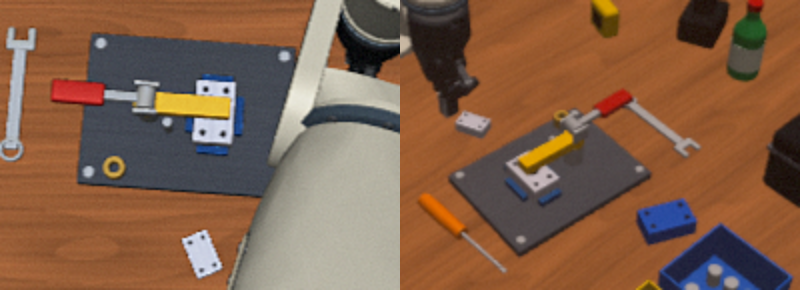

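The lever is level: its slope is about 4° and its top surface is at 0.104 m, against 0.103 expected. The strap is closed over the block, the bushing and the other loose things in view are where they were, and the robot is clear. Handing in.

```bash
python3 -c "
from rig import manip
print(manip.finish_job())"
```

```text
the job is handed in; nothing more can be done
None
```

The job is handed in at about 10 s of the 43 s allowed: the strap was pushed closed against its stop first, then the cam lever was pushed fully down and released, with the robot left touching nothing.

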